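Index the resin knight's stand on by one hole

TASK

The black resin chess knight is clamped on one of the two round indexing stands and needs turning on to its next curing position. Pull up the sprung pin by the black knob on the knight's stand, swing its arm anticlockwise (seen from above) by one hole, and let go so that the pin drops fully home in that next hole. Leave the other stand, the one with the rook, as it is.

Things in the scene. Friction and masses are not known exactly. Their poses are not given: they have to be found in the camera images.
- knight_axis (a point): Centre of the knight's stand, on its upright turning axis at the top of the aluminium index plate, 26 mm above the counter. Fixed, round, 212 mm across; 8 countersunk holes 45 degrees apart on an 85 mm radius. x points to the hole the pin starts in, z up; the next hole anticlockwise is 45 degrees from x towards y. The knight stands on the axis (within 22 mm of it), top 108 mm above the counter.
- knight_knob (a point): Centre of the black pull knob on the arm's end, 85 mm from the axis: upright cylinder 24 mm across, 44 tall, centre 76 mm above the counter with the pin home; a bush below it ends at 46 mm. Slides up at most 25 mm against a spring (5 to 8 N); the pin clears its hole at 15 mm, 17 to 22 is a good lift. x points outward, z up. Released within 7 degrees of a hole, the pin centres itself and drops in.
- knight_swing (a joint): Angle in rad of the knight stand's dark steel arm, which carries knob, pin and knight round the axis together: about 0 at the start, growing anticlockwise seen from above, 0.785 at the next hole. The pin blocks it when home (1.5 degrees of play); with the pin up it swings with little friction and stays where left. The knob does not spin on the arm.
- rook_knob (a point): Centre of the pull knob of the other stand, which is alike but carries a black rook with a round notched top: same sizes. To be left alone.
Not all that is in view belongs to the job. What is shaped like the part that bears knight_axis but orange is not meant.

How it is judged:
On the way:
1. the knight stand's pin is pulled up clear of the plate (knob 13 mm or more above home) (z of knight_knob in the frame of knight_axis above 0.063 m), for 0.1 s.
At the end, for the whole second after the job is handed in: The knight's arm stands at the next hole anticlockwise (45 degrees from the start, within 5 degrees) with the pin home in it (knob within 3 mm of its lowest height), at rest (value of joint knight_swing between 0.7 and 0.87 rad and z of knight_knob in the frame of knight_axis below 0.053 m and velocity of joint knight_swing between -0.05 and 0.05 rad/s); the robot touches nothing.
It fails at once if the rook's stand is disturbed: its knob pulled or moved by more than 8 mm (distance of rook_knob from where it was at the start of the episode above 0.008 m).
It also fails if it takes over 32 s, if anything falls off the work surface, if the arm or the gripper's body presses on something with over 40 N, if the wrist force passes 120 N, or if a joint passes its speed limit or range.

ROBOT

A 6-joint arm with a two-finger parallel gripper is mounted at the origin on the work surface. World frame = base frame: x ahead of the robot, y to its left, z up, the work surface at z = 0. Lengths are in m, angles in rad, forces in N, time in s.
With the tool pointing down it reaches from about 0.25 to 0.725 m from the base axis. Payload 4 kg.
Tool frame: the origin (TCP) lies at the very end of the fingers, on their centre line; the grasp point (between the pads) lies 19 mm behind it; z points along the fingers, y is the direction in which the jaws open and shut (so a half turn about z gives the same grasp; the last joint's range is limited). The gripper opens to 85 mm and grips with 20 to 120 N. Pads are 22 mm wide; open, the fingers measure 114 mm over their backs; the gripper's body (76 mm by 85 mm) begins 54 mm behind the grasp point. The pads swing forward as they close: fully open they stand 13 mm farther back than shut.
Start: joints at [-1.333, 0.241, 0.005, 1.335, 0, 1.571], TCP at [0.118, -0.486, 0.231] pointing down, gripper open.
Joint ranges: [-2.72, 2.72], [-1.05, 1.87], [-1.09, 1.28], [-1.99, 2.15], [-1.42, 1.44], [-3.14, 3.14]. Speed limits (rad/s): [2.79, 2.79, 3.14, 3.14, 3.14, 3.14].

INTERFACE

Orientations are given as a unit quaternion [x, y, z, w].
In Python, from workcell import bot gives the robot as it stands.
- The arm moves only by the shell command python3 -m crank 'ROWS'. ROWS is JSON, a list that holds one entry, the list of rows, each a list of 5 numbers: the shift along the tool's x, y, z in mm, then the turn about the tool's z in degrees, then the closure in counts, from 0 (fully open) to 255 (shut). In form: [[[tx, ty, tz, turn, grip], ...]]. A call has 1 to 12 rows; each row shifts and turns the pose as measured when the row begins, along the tool's axes as they then stand; what a row does not reach is not made up. A row lasts 1/8 s, in which the tool goes at most 62.5 mm and 10.7 degrees, less where a joint would pass 70% of its speed; a pose out of reach is approached as far as the arm can. A call is refused whole if a number of a shift passes 62.5 or a number of a turn 10.7, either way. A call with a gripper value outside its range is refused whole. The fingers move at their own pace and stop on an object; the grip force is fixed at half the most. Time passes only in rows, so rows that do not move let the fingers close. It gives the time, the measured TCP pose, the force and the opening at its end, in the units of the state.
- bot.get_obs(): the state, without advancing time (a new reading comes with each control period).
- bot.camera(name): name is "scene" or "top" or "wrist"; returns a dict with "img" (400x640x3 uint8, blue, green, red), "depth" (400x640 float32, m along the optical axis (not along the pixel's ray), 0 where there is no reading), "fx", "fy", "cx", "cy" (pixels), "R" (3x3) and "t" (3): a world point X has camera coordinates R X + t; the wrist camera has in their place "T_tool_cam" (4x4, takes a point from camera to tool coordinates, whose origin is the TCP and whose axes are the flange's). Camera axes: x right, y down, z forward; pixel columns grow to the right and rows downward; lengths in m; the calibration is good to about 2 mm. A picture is of the moment at which its call begins: read the wrist's pose just before it.
- bot.job_done(): hands the job in, once; it reports no verdict.
The state is a dict: "clock": time; "joint_pos": joint angles; "joint_vel": joint speeds; "tau": joint torques, N m; "eef_pos": TCP position; "tool_rot": TCP orientation; "ft_force": force on the tool from outside, world axes, zero at the start; "ft_torque": the same for the moment, N m; "grip_width": finger opening in m.
Only numpy, scipy, OpenCV 4.12 (cv2) and the standard library are available. Lean on these libraries where they do the work, as an engineer would, in place of code of your own. Each camera call takes 0.05 s, during which the arm holds its last target.

## Working session

There is one attempt and no reset: what is moved stays moved. The work goes in short steps, Python scripts to look and compute and a shell command to move; the robot and the scene stay as the last step left them, time stands still between calls to the robot, and variables do not carry over. Pictures are saved under pics/ and viewed, and the job is handed in when it is done.

```bash
mkdir -p pics; ls
python3 - <<'E'
from workcell import bot
import cv2,pickle
o=bot.get_obs(); print(o)
for n in("top","scene"):
    c=bot.camera(n); cv2.imwrite(f"pics/{n}0.png",c["img"]); pickle.dump(c,open(f"{n}0.pkl","wb")); print(n,c["fx"],c["cx"],c["cy"],c["R"],c["t"])
E
```

```text
pics
{'clock': 0.0, 'joint_pos': array([-1.33299551e+00,  2.41382524e-01,  3.75732518e-03,  1.33521181e+00,
       -3.54055003e-05,  1.57084328e+00]), 'joint_vel': array([ 0.00048117,  0.00012232,  0.00197783, -0.00010026,  0.00133227,
       -0.00161853]), 'tau': array([-2.37972054e-04, -3.72317111e+01,  2.52408206e+01,  1.71051087e-02,
       -6.96785537e-05,  4.25848881e-06]), 'eef_pos': array([ 0.11762629, -0.48532847,  0.2304408 ]), 'tool_rot': array([ 9.92941935e-01,  1.18597097e-01, -1.38634903e-04, -1.01103477e-03]), 'ft_force': array([-0.08991389,  0.37549037,  0.36873987]), 'ft_torque': array([ 0.07806126, -0.07224363, -0.01496472]), 'grip_width': 0.08544164808193086}
top 429.42030122146133 321.35876254330356 205.0129506051907 [[-1.55435798e-03 -9.99931022e-01  1.16419959e-02]
 [-9.94024218e-01  2.74254941e-04 -1.09159415e-01]
 [ 1.09148692e-01 -1.17420986e-02 -9.93956079e-01]] [0.0240484  0.48508556 0.97958081]
scene 366.9086630668135 322.2983282104271 201.31646453488378 [[ 0.28022806  0.95989293 -0.00881989]
 [ 0.55923106 -0.17071416 -0.81124429]
 [-0.78021334  0.22240105 -0.58464084]] [-0.16285455 -0.20986918  1.23945836]
```

View pics/top0.png

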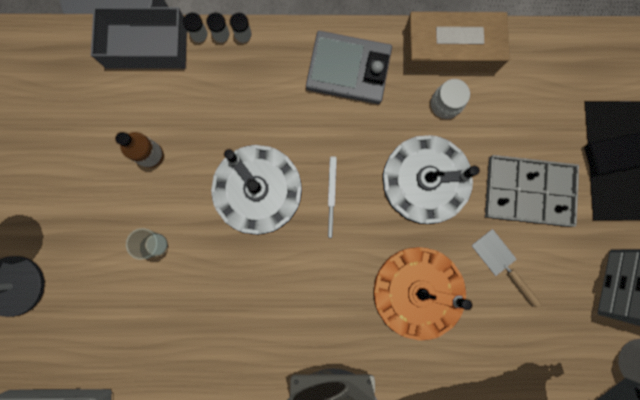

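View pics/scene0.png

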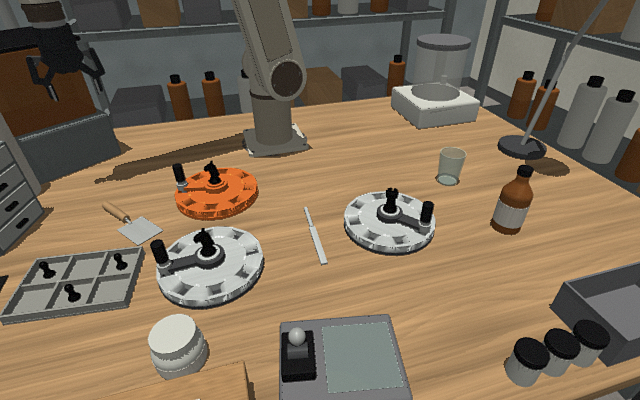

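Three stands in the scene view: aluminium at (210,262), aluminium at (390,220), and orange at (217,190), which is excluded by its colour. I'll enlarge both aluminium ones and measure them.

```bash
cat > h.py <<'E'
import numpy as np,cv2,pickle
def ray(c,u,v,z):
    d=c["R"].T@np.array([(u-c["cx"])/c["fx"],(v-c["cy"])/c["fy"],1]); o=-c["R"].T@c["t"]
    return o+d*(z-o[2])/d[2]
def proj(c,X):
    p=c["R"]@np.asarray(X)+c["t"]; return np.array([c["fx"]*p[0]/p[2]+c["cx"],c["fy"]*p[1]/p[2]+c["cy"]])
def cloud(c):
    v,u=np.mgrid[0:400,0:640]; d=c["depth"]; P=np.stack([(u-c["cx"])/c["fx"]*d,(v-c["cy"])/c["fy"]*d,d],-1)
    return (P-c["t"])@c["R"]
E
python3 - <<'E'
from h import *
s=pickle.load(open("scene0.pkl","rb"));t=pickle.load(open("top0.pkl","rb"))
a=cv2.resize(s["img"][180:320,140:280],(400,400),interpolation=2);b=cv2.resize(s["img"][160:270,330:440],(400,400),interpolation=2)
cv2.imwrite("pics/crop.png",np.hstack([a,b]))
a=cv2.resize(t["img"][120:240,370:490],(400,400),interpolation=2);b=cv2.resize(t["img"][130:250,200:320],(400,400),interpolation=2)
cv2.imwrite("pics/cropt.png",np.hstack([a,b]))
P=cloud(t)
for (u,v) in [(428,179),(256,189)]:
    # plate: depth points with height 20..32mm within 125mm
    c0=ray(t,u,v,.026)
    m=(abs(P[...,2]-.026)<.008)&(np.hypot(P[...,0]-c0[0],P[...,1]-c0[1])<.13)&(t["depth"]>0)
    cs=cv2.findContours(m.astype(np.uint8),0,1)[0]; cc=max(cs,key=cv2.contourArea); h=cv2.convexHull(cc)
    (eu,ev),ax,an=cv2.fitEllipse(h); print("axis",eu,ev,ax,ray(t,eu,ev,.026))
    m=(P[...,2]>.085)&(np.hypot(P[...,0]-c0[0],P[...,1]-c0[1])<.13)&(t["depth"]>0)
    n,l,st,ce=cv2.connectedComponentsWithStats(m.astype(np.uint8))
    for i in range(1,n): print(st[i],ce[i],np.median(P[l==i],0),ray(t,*ce[i],.098))
E
```

```text
axis 427.91717529296875 179.45497131347656 (86.80721282958984, 88.99365234375) [ 0.54591719 -0.2286305   0.026     ]
[468 166  12  11 107] [473.63551402 170.79439252] [ 0.55297795 -0.31241615  0.09659953] [ 0.55300459 -0.31121921  0.098     ]
[431 171  14   6  70] [437.91428571 173.71428571] [ 0.54693401 -0.23156388  0.09432558] [ 0.54643329 -0.23204816  0.098     ]
axis 256.12994384765625 189.6063232421875 (87.83209991455078, 89.26676940917969) [0.52159893 0.17675771 0.026     ]
[224 149  11  12 101] [229.02970297 154.71287129] [0.58889694 0.22746595 0.0967216 ] [0.58851197 0.22720258 0.098     ]
[246 179  13  13 130] [252.  184.6] [0.52282863 0.17710131 0.09064929] [0.52210197 0.17574706 0.098     ]
```

```bash
ls pics
```

```text
crop.png
cropt.png
scene0.png
top0.png
```

View pics/crop.png

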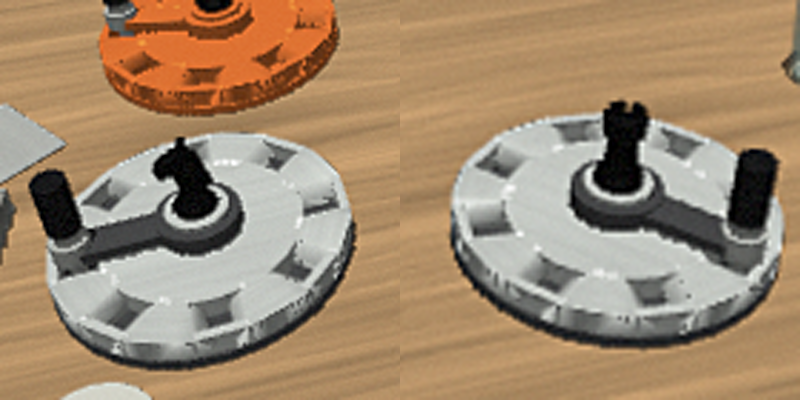

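View pics/cropt.png

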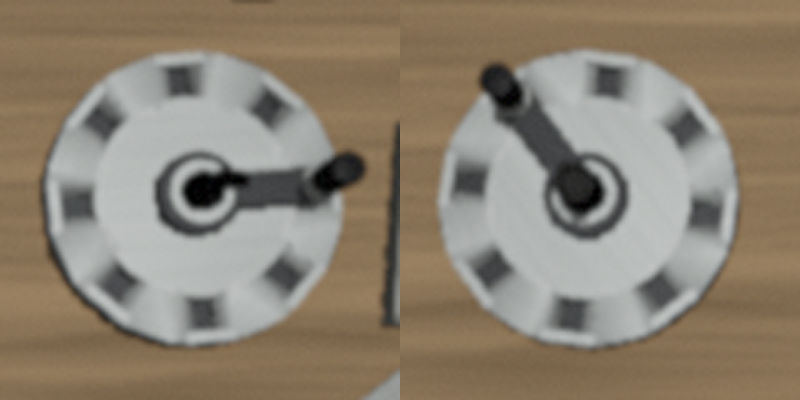

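Candidates in the top view: aluminium stand (428,179) with knob (473,171), aluminium stand (256,190) with knob (229,155), and orange stand (422,293). The crop shows a horse-head knight on the first, scene (205,240), and a notched round rook on the second, scene (390,200). The target is therefore the first: axis ≈ (0.546,-0.229), arm at ≈ -85°. I'll turn the tool so the jaws close tangentially, staying high.

```bash
python3 -m crank '[[[0,0,0,-10.2,0],[0,0,0,-10.2,0],[0,0,0,-10.2,0],[0,0,0,-10.2,0],[0,0,0,-10.2,0],[0,0,0,-10.2,0],[0,0,0,-10.2,0],[0,0,0,-10.2,0]]]'
python3 - <<'E'
from workcell import bot
from scipy.spatial.transform import Rotation as R
import numpy as np
o=bot.get_obs();M=R.from_quat(o["tool_rot"]).as_matrix();print(o["eef_pos"],M.round(3),o["joint_pos"])
print(M.T@(np.array([.5525,-.312,.2])-o["eef_pos"]))
E
```

```text
clock: 1.1
eef_pos: [0.1169, -0.4823, 0.226]
tool_rot: [0.656, 0.754, 0.004, -0.005]
ft_force: [-0.4, -0.4, -0.4]
grip_width: 0.0854
[ 0.1168864  -0.48228396  0.22597924] [[-0.138  0.99  -0.003]
 [ 0.99   0.138  0.012]
 [ 0.012 -0.001 -1.   ]] [-1.33301611e+00  2.45518183e-01 -2.58334647e-03  1.33512682e+00
 -7.93111546e-06  9.92988235e-02]
[0.10819584 0.45498194 0.02675533]
```

```bash
python3 -m crank '[[[9,38,-1,0,0],[9,38,-1,0,0],[9,38,0,0,0],[9,38,0,0,0],[9,38,0,0,0],[9,38,0,0,0],[9,38,0,0,0],[9,38,0,0,0],[9,38,0,0,0],[9,38,0,0,0]]]'
python3 - <<'E'
from workcell import bot
from scipy.spatial.transform import Rotation as R
import numpy as np,cv2,pickle
o=bot.get_obs();M=R.from_quat(o["tool_rot"]).as_matrix();print(o["eef_pos"],M.round(3),o["joint_pos"])
c=bot.camera("wrist");c["o"]=o;pickle.dump(c,open("w1.pkl","wb"));cv2.imwrite("pics/w1.png",c["img"]);print(c["T_tool_cam"])
print(M.T@(np.array([.5525,-.312,.2])-o["eef_pos"]))
E
```

```text
clock: 2.35
eef_pos: [0.4879, -0.336, 0.2228]
tool_rot: [0.659, 0.752, 0.004, -0.01]
ft_force: [0.7, -1.3, 0.3]
grip_width: 0.0853
[ 0.48786718 -0.3360051   0.22280892] [[-0.132  0.991 -0.01 ]
 [ 0.991  0.132  0.02 ]
 [ 0.021 -0.007 -1.   ]] [-0.60840314  0.44656434  0.27740448  1.42097139  0.01031775  0.8296197 ]
[[ 3.20531937e-04 -9.46444975e-01 -3.22864999e-01  8.36934925e-02]
 [ 9.99999548e-01  5.92507179e-04 -7.44099393e-04  1.79784125e-04]
 [ 8.95548960e-04 -3.22864614e-01  9.46444736e-01 -1.43129216e-01]
 [ 0.00000000e+00  0.00000000e+00  0.00000000e+00  1.00000000e+00]]
[0.01477471 0.06740613 0.02262776]
```

View pics/w1.png

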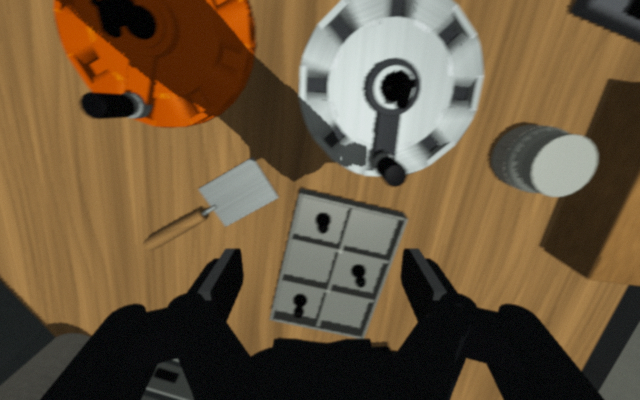

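The wrist view shows the knight stand with axis near (392,88) and knob top at (393,171). The orange stand is at left, and the tray sits below the gripper. Cross-check the positions with this view.

Run:
```python
from h import *
from scipy.spatial.transform import Rotation as R
c=pickle.load(open("w1.pkl","rb"));o=c["o"];M=R.from_quat(o["tool_rot"]).as_matrix();T=c["T_tool_cam"]
Rw=M@T[:3,:3];tw=M@T[:3,3]+o["eef_pos"];c["R"]=Rw.T;c["t"]=-Rw.T@tw
P=cloud(c)
c0=ray(c,392,88,.026);print(c0)
m=(abs(P[...,2]-.026)<.006)&(np.hypot(P[...,0]-c0[0],P[...,1]-c0[1])<.13)&(c["depth"]>0)
cs=cv2.findContours(m.astype(np.uint8),0,1)[0];cc=max(cs,key=cv2.contourArea)
q=np.array([ray(c,*p[0],.026)[:2] for p in cv2.convexHull(cc) if p[0][1]>1]);A=np.c_[2*q,np.ones(len(q))];s=np.linalg.lstsq(A,(q**2).sum(1),rcond=None)[0];ax=s[:2];print("axis",ax,"r",np.sqrt(s[2]+ax@ax))
m=(abs(P[...,2]-.098)<.005)&(np.hypot(P[...,0]-.553,P[...,1]+.312)<.03)&(c["depth"]>0)
(u,v),r=cv2.minEnclosingCircle(np.argwhere(m)[:,::-1].astype(np.float32));k=ray(c,u,v,.098);print("knob",u,v,r,k,np.median(P[m],0),P[m].mean(0))
for a,kk in((ax,k),((.5459,-.2286),(.553,-.3115))):
  d=np.array(kk[:2])-np.array(a);print(np.hypot(*d),np.degrees(np.arctan2(d[1],d[0])))
```

```text
[ 0.55297709 -0.2269976   0.026     ]
axis [ 0.54833982 -0.22794535] r 0.10466747041175972
knob 392.5 175.0 12.175895690917969 [ 0.55458572 -0.31226709  0.098     ] [ 0.55447745 -0.3119767   0.09821677] [ 0.55444419 -0.31200663  0.09809359]
0.08455274672795386 -85.7637091528877
0.08320348550391383 -85.10482815517787
```

```bash
python3 -m crank '[[[3,18,10,1.5,0],[3,18,15,1.5,0],[3,18,15,0,0],[3,16,15,0,0],[0,0,0,0,0]]]'
cat > rel.py <<'E'
from workcell import bot
from scipy.spatial.transform import Rotation as R
import numpy as np,sys
o=bot.get_obs();M=R.from_quat(o["tool_rot"]).as_matrix();print(o["clock"],o["eef_pos"],"y-dir",np.degrees(np.arctan2(M[1,1],M[0,1])),"z",M[:,2].round(3),"F",o["ft_force"],o["grip_width"])
if len(sys.argv)>1: print("tool delta mm",1000*M.T@(np.array(eval(sys.argv[1]))-o["eef_pos"]))
E
python3 rel.py .554,-.312,.061
```

```text
clock: 3.02
eef_pos: [0.5628, -0.3109, 0.1617]
tool_rot: [0.676, 0.737, 0.005, -0.012]
ft_force: [-0.7, 0.4, 0.3]
grip_width: 0.0852
3.025 [ 0.56280513 -0.31094084  0.16169289] y-dir 4.963653319969136 z [-0.011  0.023 -1.   ] F [-0.65430765  0.37260111  0.27730472] 0.08520260931730306
tool delta mm [ -2.74349151  -7.9200241  100.73458147]
```

```bash
python3 -m crank '[[[-1,-3,20,0,0],[-1,-3,20,0,0],[-1,-2,20,0,0],[0,0,15,0,0],[0,0,0,0,0]]]'; python3 rel.py .554,-.312,.061;  python3 - <<'E'
from workcell import bot
import cv2
c=bot.camera("wrist");cv2.imwrite("pics/w2.png",c["img"])
E
```

```text
clock: 3.65
eef_pos: [0.5533, -0.3152, 0.0872]
tool_rot: [0.676, 0.736, 0.004, -0.011]
ft_force: [-0.1, -0.2, -0.3]
grip_width: 0.0853
3.65 [ 0.55333103 -0.31519945  0.08718509] y-dir 4.871966021553668 z [-0.01   0.021 -1.   ] F [-0.13799146 -0.21746547 -0.25367752] 0.08532667315571979
tool delta mm [ 2.56448879  1.14205351 26.23856428]
```

View pics/w2.png

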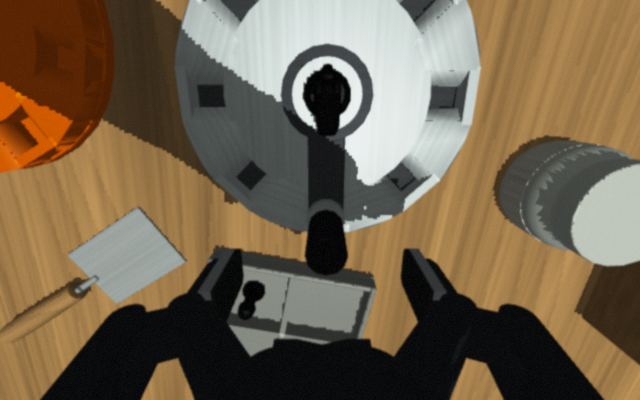

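The knob at (326,245) lies between the open fingers at (225,270) and (420,270). Descend and close.

```bash
python3 -m crank '[[[2,1,13,0,0],[1,0,13,0,0],[0,0,0,0,0],[0,0,0,0,130],[0,0,0,0,180],[0,0,0,0,255],[0,0,0,0,255],[0,0,0,0,255],[0,0,0,0,255]]]'; python3 rel.py .554,-.312,.061
```

```text
clock: 4.82
eef_pos: [0.5564, -0.3125, 0.0633]
tool_rot: [0.676, 0.737, 0.005, -0.007]
ft_force: [-0.7, 1.0, -0.1]
grip_width: 0.0224
4.825 [ 0.55636254 -0.31249321  0.06327945] y-dir 4.902543631205859 z [-0.004  0.018 -1.   ] F [-0.70265681  1.00437698 -0.14449759] 0.022355454641692817
tool delta mm [ 0.65225449 -2.30666058  2.29665998]
```

Gripped (22 mm opening on the 24 mm knob). Lift about 20 mm.

```bash
python3 -m crank '[[[0,0,-6,0,255],[0,0,-6,0,255],[0,0,-6,0,255],[0,0,0,0,255]]]'; python3 rel.py .556,-.312,.083;python3 - <<'E'
from workcell import bot
import cv2
c=bot.camera("scene");cv2.imwrite("pics/s1.png",cv2.resize(c["img"][170:320,90:290],(800,600)))
E
```

```text
clock: 5.32
eef_pos: [0.5559, -0.3125, 0.0795]
tool_rot: [0.676, 0.736, 0.005, -0.009]
ft_force: [1.9, -1.0, -7.5]
grip_width: 0.0224
5.325 [ 0.55591564 -0.31245723  0.07953833] y-dir 4.8613429890622335 z [-0.006  0.019 -1.   ] F [ 1.87912827 -0.97664721 -7.52109468] 0.022436523357147374
tool delta mm [ 0.51732152  0.10752022 -3.4525583 ]
```

View pics/s1.png

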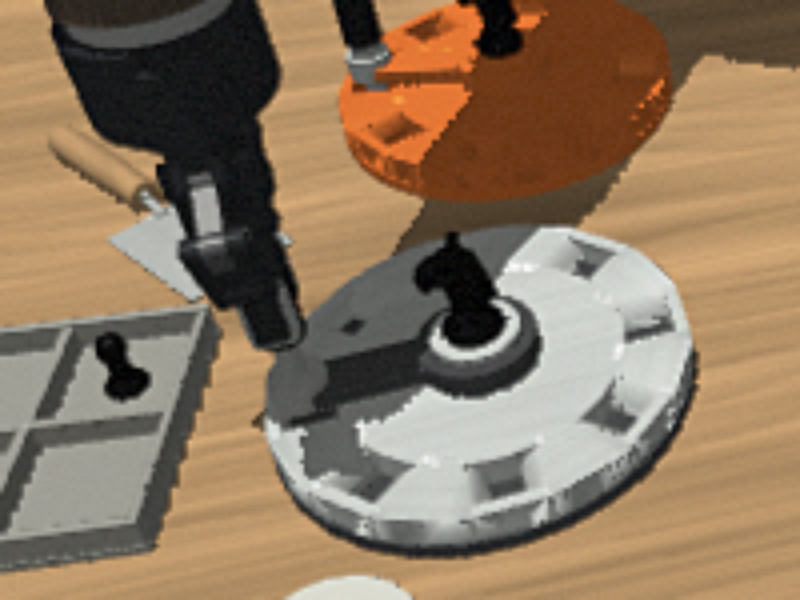

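The knob is held and up 16 mm, with the spring at 7.5 N. Lift 4 mm more, then start the arc: +y is anticlockwise, +x is inward, negative turn is anticlockwise.

```bash
python3 -m crank '[[[0,0,-4,0,255],[0,0,0,0,255],[0.3,6.5,0,-4.5,255],[0.3,6.5,0,-4.5,255],[0.3,6.5,0,-4.5,255],[0,0,0,0,255]]]'
python3 - <<'E'
from workcell import bot
import numpy as np
p=bot.get_obs()["eef_pos"];d=p[:2]-np.array([.547,-.2283]);print(np.hypot(*d),np.degrees(np.arctan2(d[1],d[0])))
E
python3 rel.py .556,-.312,.083
```

```text
clock: 6.12
eef_pos: [0.5754, -0.3084, 0.0821]
tool_rot: [0.583, 0.812, 0.006, -0.009]
ft_force: [2.4, -0.7, -7.4]
grip_width: 0.0226
0.08502180889845518 -70.45128766950153
6.125 [ 0.57544899 -0.30842093  0.08212743] y-dir 18.657395549580862 z [-0.007  0.02  -1.   ] F [ 2.38778295 -0.71321236 -7.40503315] 0.022625428047023135
tool delta mm [  2.84845819 -19.57198656  -0.81119261]
```

Lift 18.8 mm, radius 85.0 mm, swung 13.5° with low force. Continue about 31°.

```bash
python3 -m crank '[[[0.3,6.5,-0.5,-4.5,255],[0.3,6.5,0,-4.5,255],[0.3,6.5,0,-4.5,255],[0.3,6.5,0,-4.5,255],[0,0,0,0,255]]]'
python3 - <<'E'
from workcell import bot
import numpy as np
p=bot.get_obs()["eef_pos"];d=p[:2]-np.array([.547,-.2283]);print(np.hypot(*d),np.degrees(np.arctan2(d[1],d[0])))
E
python3 rel.py
```

```text
clock: 6.75
eef_pos: [0.5986, -0.2963, 0.0821]
tool_rot: [0.449, 0.894, 0.007, -0.007]
ft_force: [3.2, -1.2, -6.5]
grip_width: 0.0225
0.08539576347719695 -52.8178304809922
6.75 [ 0.59860903 -0.29633634  0.08206374] y-dir 36.681144464455045 z [-0.007  0.019 -1.   ] F [ 3.24148279 -1.22076474 -6.49372259] 0.022523779570490718
```

Target angle is about -39.7°, so 13.1° remain.

```bash
python3 -m crank '[[[0.3,6.5,0,-4.4,255],[0.3,6.5,0,-4.4,255],[0.3,6.5,0,-4.4,255],[0,0,0,0,255],[0,0,0,0,255]]]'
python3 - <<'E'
from workcell import bot
import numpy as np
p=bot.get_obs()["eef_pos"];d=p[:2]-np.array([.547,-.2283]);print(np.hypot(*d),np.degrees(np.arctan2(d[1],d[0])))
from h import *
for n in("top","scene"):
    c=bot.camera(n);cv2.imwrite(f"pics/{n}2.png",cv2.resize(c["img"][110:250,350:510] if n=="top" else c["img"][170:320,90:290],(800,600)))
E
python3 rel.py
```

```text
clock: 7.38
eef_pos: [0.6124, -0.2836, 0.082]
tool_rot: [0.346, 0.938, 0.007, -0.006]
ft_force: [3.4, 0.2, -7.5]
grip_width: 0.0228
0.08559264207078433 -40.22279229898279
7.475 [ 0.61235957 -0.28361971  0.08203223] y-dir 49.58313074725047 z [-0.006  0.018 -1.   ] F [ 4.22359537  0.91605048 -7.47184091] 0.022752887706331465
```

View pics/scene2.png

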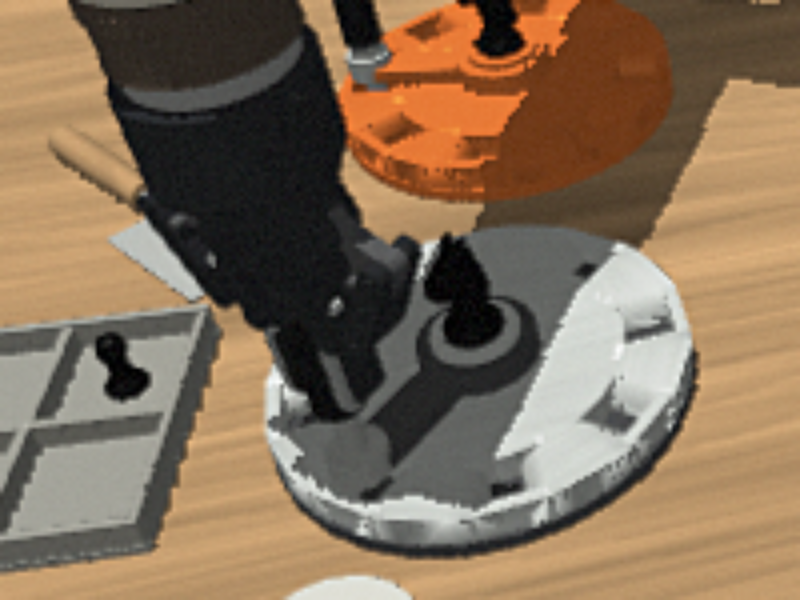

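The arm now points at the next hole (scene crop, bush near (350,450)). At the measured -40.2° it is within about 1° of the target. Lower it gently, check, then open.

```bash
python3 -m crank '[[[0,0,5,0,255],[0,0,5,0,255],[0,0,4,0,255],[0,0,0,0,255]]]'; python3 rel.py
```

```text
clock: 7.98
eef_pos: [0.6123, -0.2838, 0.0677]
tool_rot: [0.346, 0.938, 0.007, -0.006]
ft_force: [3.9, 0.2, -5.4]
grip_width: 0.0225
7.975 [ 0.61227857 -0.28375775  0.06774801] y-dir 49.485629046861526 z [-0.005  0.018 -1.   ] F [ 3.93619108  0.1672856  -5.35517155] 0.022521726066197543
```

Only 4.5 mm above home, so the pin has entered the hole. Open, and let it drop.

```bash
python3 -m crank '[[[0,0,3,0,255],[0,0,0,0,120],[0,0,0,0,0],[0,0,0,0,0],[0,0,0,0,0],[0,0,0,0,0],[0,0,-10,0,0],[0,0,-25,0,0],[0,0,-40,0,0],[0,0,-40,0,0],[0,0,-20,0,0],[0,0,0,0,0]]]'; python3 rel.py;python3 - <<'E'
from workcell import bot
from h import *
from scipy.spatial.transform import Rotation as R
o=bot.get_obs();c=bot.camera("wrist");cv2.imwrite("pics/w3.png",c["img"])
M=R.from_quat(o["tool_rot"]).as_matrix();T=c["T_tool_cam"];Rw=M@T[:3,:3];c["R"]=Rw.T;c["t"]=-Rw.T@(M@T[:3,3]+o["eef_pos"])
P=cloud(c);g=(np.hypot(P[...,0]-.612,P[...,1]+.283)<.03)&(c["depth"]>0)&(P[...,2]>.07)&(P[...,2]<.15)
z=P[g][:,2];print(g.sum(),np.percentile(z,[50,90,97]) if len(z) else 0)
m=g&(P[...,2]>np.percentile(z,95)-.004);k=P[m].mean(0);d=k[:2]-np.array([.547,-.2283]);print(k,np.hypot(*d),np.degrees(np.arctan2(d[1],d[0])))
c=bot.camera("scene");cv2.imwrite("pics/s3.png",cv2.resize(c["img"][160:310,90:290],(800,600)))
E
```

```text
clock: 9.48
eef_pos: [0.6125, -0.2869, 0.2107]
tool_rot: [0.346, 0.938, 0.007, -0.004]
ft_force: [0.4, 0.2, -0.2]
grip_width: 0.0851
9.475 [ 0.61249473 -0.28689974  0.21070284] y-dir 49.490830196614986 z [-0.002  0.016 -1.   ] F [ 0.39753688  0.19460191 -0.18902179] 0.08514350185060074
577 [0.09800315 0.09914107 0.09952656]
[ 0.61181203 -0.28355671  0.09827408] 0.08516985352305598 -40.449873337862435
```

View pics/s3.png

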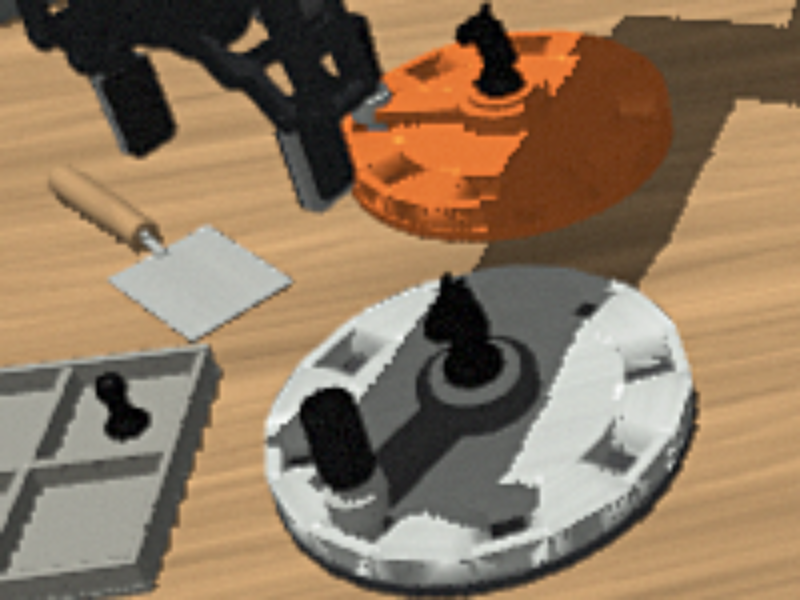

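View pics/w3.png

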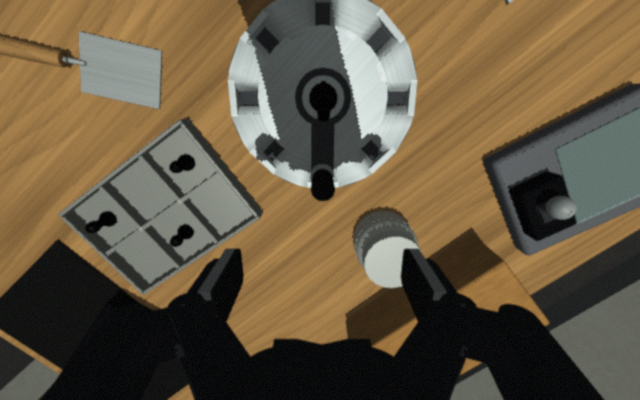

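The wrist view shows the knob at (322,183), midway between the neighbouring holes at (268,147) and (373,147). The knob top is at 98.3 mm, which is home height, and the arm is at -40.4° (45° from the start). The gripper is clear, so I'm handing in.

```bash
python3 -c "
from workcell import bot
print(bot.job_done())"
```

```text
the job is handed in; nothing more can be done
None
```

The knight's stand is turned one hole anticlockwise and its pin has dropped home in the next hole. I handed the job in at about 9.6 s of the 32 s allowed.

- **What I did:** I gripped the knob with the jaws along the swing direction and pulled it up about 19 mm. I swung the arm round on the 85 mm circle, lowered the knob most of the way, let go and backed off upwards.
- **Pin home:** The wrist camera put the knob top at 98.3 mm, against 98 mm with the pin home.
- **Arm angle:** The arm stood at -40.4°, against about -85.4° at the start, so 45°. The picture shows the knob midway between its two neighbouring holes. While I held the knob, the tool position put the start angle at -84°, about 1.4° off the camera value. That is about the size of the arm's play and well inside the 5° allowed.
- **Clear of everything:** The gripper is open about 110 mm above the knob, and the wrist force reads near zero.
- **Rook's stand:** I never approached it, but I did not measure its knob again at the end.

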